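# Hang the washer caddy on the cleat and run it up to the buffer

### The job

Pick up the yellow washer caddy by its black handle and, with its top tipped in towards the blue board (foot out), hook its angled rear strip over the aluminium cleat; then bring it plumb and let it drop home on the cleat. Slide the hung caddy along the cleat towards the red bracket until the rubber buffer is pushed in to its stop, hold it there a moment, and let go so that it stays hanging plumb and resting against the buffer. Be gentle throughout, keep both copper washers in the caddy and leave the other things where they are.

Things in the scene. Friction and masses are not known exactly. Their poses are not given: they have to be found in the camera images.
- board: Blue upright board, fixed, 340 mm wide, 165 mm tall, 12 mm thick. Origin at table level in the middle of its front face; x points straight out of that face (roughly away from the robot), on which side the caddy hangs; y runs along the board towards the red bracket; z up. Two struts stand behind it. Caddy on board and cleat: keep below 60 N in all (the wedge trebles a downward push).
- cleat_mid (a point): On the board's front, 135 mm up: mean place of the crest of the smooth aluminium cleat (y -150 to 150 mm). The true crest is up to 8 mm higher or lower each time, unreported: feel or look. The cleat, a 3 mm plate, rises outwards from the face at 60 deg to the horizontal; V-groove 22 mm deep between it and the face, 14 mm wide at the crest.
- endstop: Red bracket on the board near the +y end of the cleat; origin on the board's face at board (0, 155, 127) mm, axes as the board's. Carries a round black rubber buffer (18 mm across, centre 26 mm out) facing -y. Its face stands 37 to 67 mm to -y of the origin, different each time, unreported. It is sprung, 0.4 N per mm, bottoms after 15 mm (6 N); push it with less than 25 N.
- caddy: Yellow open caddy, about 0.3 kg, 110 mm wide (y), back plate 86 mm tall. Origin: underside, middle of the back plate's rear face; z up, x from the plate to the tray (to x = 66 mm, walls 26 mm high); a hung caddy's axes lie parallel to the board's. A black foot at the bottom reaches back to x = -19.5 mm. Hung home, its origin is 19.5 mm off the face, 70.5 mm below the crest.
- caddy_grip (a point): The place to grip: on the caddy's upright black handle in the middle of the tray, 12 mm thick (caddy y), 28 mm deep (caddy x), top at caddy z = 118 mm. The point lies at caddy (26, 0, 98) mm; axes as the caddy's. Pinch it across its 12 mm from above.
- caddy_strip (a point): Middle of the lower rear end of the caddy's angled steel strip, at caddy (-18, 0, 53) mm; axes as the caddy's. The strip, 100 mm wide and 4 mm thick, starts at the back plate at z = 80 mm and slopes back and down at 60 deg to the horizontal, to x = -19.5 mm. Hung home, its end and the foot both touch the board and the caddy is plumb.
- washer_a_mid (a point): Centre of a copper crush washer, 28 mm across, 5 mm thick, lying loose in the caddy's -y pocket.
- washer_b_mid (a point): Centre of the same kind of washer in the caddy's +y pocket.
- flange_adapter: Dark cast-steel flange adapter, 90 mm across, 55 mm tall; origin in the middle of its underside. Bystander.
- coupler_cover: Purple plastic coupler cover, 60 mm across, 42 mm tall; origin in the middle of its underside. Bystander.
- gland_nut: Green-painted hexagon gland nut, 53 mm over corners, 30 mm tall; origin in the middle of its underside. Bystander.

How it is judged:
On the way, in this order (a step that is already met when the one before it is completed fails the run):
1. the tipped caddy's strip (top leaning in by at least 0.1 rad) touches down behind the crest of the cleat (angle between caddy's own x axis and vertical below 1.47 rad and x of caddy_strip in the frame of board between -0.003 and 0.013 m and z of caddy_strip in the frame of board between 0.1 and 0.145 m and contact force between caddy and board above 0.5 N), for 0.05 s.
2. the caddy is down on the cleat, plumb within 0.07 rad, strip end within 6 mm of the board's face (angle between caddy's own x axis and vertical between 1.5 and 1.64 rad and angle between caddy's own y axis and vertical between 1.5 and 1.64 rad and x of caddy_strip in the frame of board between -0.002 and 0.006 m and z of caddy_strip in the frame of board between 0.104 and 0.132 m and contact force between caddy and board above 1 N), for 0.2 s.
3. the hung caddy pushes the buffer with more than 4 N (all of step 2 and contact force between caddy and endstop above 4 N), for 0.2 s.
At the end, for the whole second after the job is handed in: The caddy hangs on the cleat at rest, plumb within 0.07 rad, its strip end within 6 mm of the board's face and below the crest, resting against the buffer (more than 0.2 N); both washers lie in the tray (all of step 2 and contact force between caddy and endstop above 0.2 N and linear speed of caddy below 0.02 m/s and angular speed of caddy below 0.1 rad/s and x of washer_a_mid in the frame of caddy between 0 and 0.068 m and y of washer_a_mid in the frame of caddy between -0.057 and 0.057 m and z of washer_a_mid in the frame of caddy between 0 and 0.03 m and x of washer_b_mid in the frame of caddy between 0 and 0.068 m and y of washer_b_mid in the frame of caddy between -0.057 and 0.057 m and z of washer_b_mid in the frame of caddy between 0 and 0.03 m); the robot touches nothing.
It fails at once if the caddy pushes the buffer with more than 25 N (contact force between caddy and endstop above 25 N).
It fails at once if the caddy bears on the board, cleat or buffer with more than 60 N (contact force between caddy and board above 60 N).
It fails at once if the dark cast-steel flange adapter is shifted by more than 20 mm (distance of flange_adapter from where it was at the start of the episode above 0.02 m).
It fails at once if the purple plastic coupler cover is shifted by more than 20 mm (distance of coupler_cover from where it was at the start of the episode above 0.02 m).
It fails at once if the green gland nut is shifted by more than 20 mm (distance of gland_nut from where it was at the start of the episode above 0.02 m).
It also fails if it takes over 72 s, if anything falls off the work surface, if the arm or the gripper's body presses on something with over 40 N, if the wrist force passes 120 N, or if a joint passes its speed limit or range.

### The arm

A 6-joint arm with a two-finger parallel gripper is mounted at the origin on the work surface. World frame = base frame: x ahead of the robot, y to its left, z up, the work surface at z = 0. Lengths are in m, angles in rad, forces in N, time in s.
With the tool pointing down it reaches from about 0.35 to 0.775 m from the base axis. Payload 7.3 kg.
Tool frame: the origin (TCP) lies midway between the tips of the shut fingers; the grasp point (between the pads) lies grasp_offset behind it (grasp_offset is the distance from the TCP to the grasp point, in m); z points along the fingers, y is the line along which they close (so a half turn about z gives the same grasp; the last joint's range is limited). The gripper opens to 92 mm and grips with 3 to 60 N. Pads are 19 mm wide; open, the fingers measure 130 mm over their backs; the gripper's body (75 mm by 190 mm) begins 47 mm behind the grasp point.
Start: joints at [-1.323, 0.342, 1.524, -0, 1.275, -0.146], TCP at [0.201, -0.485, 0.227] pointing down, gripper open.
Joint ranges: [-2.53, 2.53], [-0.77, 2.02], [0.04, 2.7], [-1, 4.14], [0.28, 2.66], [-3.11, 3.11]. Speed limits (rad/s): [2.57, 2.57, 3.14, 3.14, 3.14, 3.14].

### API

Orientations are given as [roll, pitch, yaw] about the fixed x, y, z axes, in that order (R = Rz(yaw) Ry(pitch) Rx(roll)).
In Python, from cell import * gives the robot as it stands.
- The arm moves only by the tool step_arm, never from a script. Its argument "plan" is a list of rows, each a list of 5 numbers: the closure, from -1 (fully open) to 1 (shut), then the shift along the tool's x, y, z in m, then the turn about the tool's z in rad. In form: [[hand, x, y, z, twist], ...]. A call has 1 to 20 rows; each row is the pose to reach, as a shift and turn from the pose commanded when the call began, along the tool's axes at that moment; what a row does not reach only later rows make up. A row lasts 1/8 s, in which the tool goes at most 62.5 mm and 10.7 degrees, less where a joint would pass 70% of its speed; a pose out of reach is approached as far as the arm can. A call with a gripper value outside its range is refused whole. The fingers move at their own pace and stop on an object; "grip_force" is the grip in N (left out, the last holds). Time passes only in rows, so rows that repeat a pose let the fingers close. It gives the time, the measured TCP pose, the force, the opening and the grip force at its end, in the units of the state.
- observe(): the state, without advancing time (a new reading comes with each control period).
- read_camera(name): name is "side" or "top" or "wrist"; returns a dict with "img" (384x512x3 uint8, red, green, blue), "range_z" (384x512 float32, m along the optical axis (not along the pixel's ray), 0 where there is no reading), "fx", "fy", "cx", "cy" (pixels), "R" (3x3) and "t" (3): a world point X has camera coordinates R X + t; the wrist camera has in their place "T_tool_cam" (4x4, takes a point from camera to tool coordinates, whose origin is the TCP and whose axes are the flange's). Camera axes: x right, y down, z forward; pixel columns grow to the right and rows downward; lengths in m; the calibration is good to about 2 mm. A picture is of the moment at which its call begins: read the wrist's pose just before it.
- hand_in(): hands the job in; it is judged then, once.
The state is a dict: "time": time; "qpos": joint angles; "qvel": joint speeds; "joint_efforts": joint torques, N m; "tool_pos": TCP position; "tool_rot": TCP orientation; "contact_force": force on the tool from outside, world axes, zero at the start; "torque": the same for the moment, N m; "opening": finger opening in m; "grip_force": force on a finger pad.
Only numpy, scipy, OpenCV 4.12 (cv2) and the standard library are available. Lean on these libraries where they do the work, as an engineer would, in place of code of your own. Each camera call takes 0.05 s, during which the arm holds its last target. There are 200 camera calls.

## Working session

There is one attempt and no reset: what is moved stays moved. The work goes in short steps, Python scripts to look and compute and a tool call to move; the robot and the scene stay as the last step left them, time stands still between calls to the robot, and variables do not carry over. Pictures are saved under pics/ and viewed, at most 10 in all, crops included, and the job is handed in when it is done.

Besides the shell and the picture viewer there is one more tool, called as name([rows], argument=value, ...), one row to a line, values as JSON. step_arm: Moves the arm, as the interface text tells. Its arguments: {"type":"object","properties":{"plan":{"type":"array","items":{"type":"array","items":{"type":"number"}}},"grip_force":{"type":"number"}},"required":["plan"]}

```bash
ls; mkdir -p pics
python3 - <<'E'
from cell import *
import cv2,numpy as np
s=observe();print(s)
for n in("side","top"):
    c=read_camera(n);np.savez("/tmp/%s.npz"%n,**c)
    cv2.imwrite("pics/%s0.png"%n,c["img"][...,::-1]);print(n,c["fx"],c["cx"],c["cy"],c["R"],c["t"])
a=cv2.imread("pics/side0.png");b=cv2.imread("pics/top0.png")
E
```

```text
pics
{'time': 0.0, 'qpos': array([-1.32298520e+00,  3.42737665e-01,  1.52503460e+00,  7.63683942e-06,
        1.27536605e+00, -1.45979702e-01]), 'qvel': array([ 0.00067791, -0.00170172,  0.00180972,  0.00031836,  0.00021713,
        0.00216209]), 'joint_efforts': array([ 2.50297953e-04, -4.31242669e+01, -2.44224358e+01,  7.16382475e-02,
        5.60106570e-02, -1.31319239e-04]), 'tool_pos': array([ 0.20137034, -0.48440658,  0.22603106]), 'tool_rot': array([-3.14006450e+00, -2.32059330e-04,  3.93788425e-01]), 'contact_force': array([-0.50113948, -0.23918041, -0.1769461 ]), 'torque': array([-0.04482921, -0.09665677,  0.00520322]), 'grip_force': 0.0, 'opening': 0.09170666900204495}
side 355.6064547641725 253.8778239425494 196.1500178109239 [[ 0.96232413 -0.27182513  0.00658588]
 [-0.18037771 -0.6563286  -0.73259583]
 [ 0.20346046  0.70380669 -0.68063204]] [-0.59836005  0.17835333  0.86647479]
top 482.72200918145626 258.6911775306956 197.39790515793982 [[ 2.06329418e-02 -9.99785501e-01  1.79849676e-03]
 [-9.98909384e-01 -2.06901559e-02 -4.18564305e-02]
 [ 4.18846635e-02 -9.32913991e-04 -9.99122017e-01]] [-0.06308473  0.62488467  1.23411715]
```

View pics/side0.png

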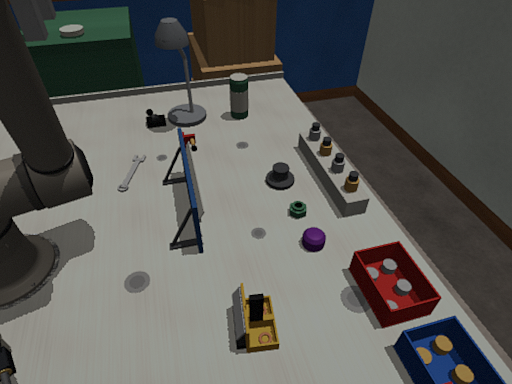

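View pics/top0.png

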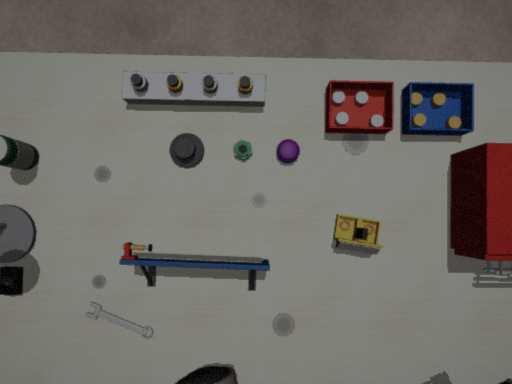

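The side view shows the caddy at (257,320) with its black handle at (257,300), and the board at (190,190). In the top view the caddy is at (357,232) and the board runs along row 263, columns 120–269, with the bracket at (130,250). The bystanders lie beyond the board's front: flange (187,150), nut (243,150) and cover (288,151).

```bash
cat > h.py <<'E'
import numpy as np,cv2
def cloud(c):
    z=c["range_z"];v,u=np.mgrid[:384,:512]
    p=np.stack([(u-c["cx"])/c["fx"]*z,(v-c["cy"])/c["fy"]*z,z],-1)
    if "R" in c: p=(p-c["t"])@c["R"]
    p[z<=0]=np.nan
    return p
def hsv(c): return cv2.cvtColor(np.ascontiguousarray(c["img"]),cv2.COLOR_RGB2HSV)
def rect(P): # min-area rect in m
    (cx,cy),(w,h),a=cv2.minAreaRect((P[:,:2]*1000).astype(np.float32));return np.round([cx,cy,w,h,a],1)
def line(P): # x = a*y+b fit -> yaw of y axis direction
    vx,vy,x0,y0=cv2.fitLine((P[:,:2]*1000).astype(np.float32),cv2.DIST_HUBER,0,.01,.01).ravel()
    if vy<0:vx,vy=-vx,-vy
    return np.round([np.arctan2(-vx,vy),x0,y0],3)
E
python3 - <<'E'
from h import *
for n in("top","side"):
    c=dict(np.load(f"/tmp/{n}.npz"));P=cloud(c);H=hsv(c);h,s,v=H[...,0],H[...,1],H[...,2]
    X,Y,Z=P[...,0],P[...,1],P[...,2]
    print(n,"cam",-c["R"].T@c["t"])
    fl=P[(abs(Z)<.02)&(s<60)];print("table z",np.median(fl[:,2]))
    roi=np.zeros_like(Z,bool)
    roi[(slice(225,285),slice(110,285)) if n=="top" else (slice(125,250),slice(165,210))]=1
    b=roi&(h>100)&(h<125)&(s>120);q=P[b];t=q[(q[:,2]>.15)&(q[:,2]<.18)]
    print("board top",len(q),len(t),rect(t),line(t),np.median(t[:,2]),t[:,1].min(),t[:,1].max())
    r2=np.zeros_like(roi);r2[(slice(205,260),slice(325,390)) if n=="top" else (slice(280,355),slice(225,285))]=1
    y=r2&(h>15)&(h<35)&(s>120)&(v>60);q=P[y]
    for lo,hi in((.0,.015),(.018,.032),(.06,.1)):
        t=q[(q[:,2]>lo)&(q[:,2]<hi)]
        if len(t)>8:print("yellow",lo,len(t),rect(t),line(t))
    k=r2&(v<60)&(Z>.10)&(Z<.13);t=P[k];print("handle",len(t),rect(t) if len(t)>3 else 0,np.median(t,0))
    k=r2&(Z>.07)&(Z<.1)&(X<np.nanmedian(P[k][:,0])-.012);t=P[k];print("plate top",len(t),rect(t) if len(t)>3 else 0,line(t) if len(t)>3 else 0,np.median(t,0))
    red=(Z>.1)&(Z<.2)&((h<8)|(h>172))&(s>120)&roi;t=P[red];print("red",np.median(t,0) if len(t) else 0, t.min(0) if len(t) else 0,t.max(0) if len(t) else 0)
c=dict(np.load("/tmp/top.npz"));im=c["img"][...,::-1]
a=cv2.resize(im[225:285,110:285],None,fx=4.4,fy=4.4,interpolation=cv2.INTER_NEAREST);b=cv2.resize(im[205:260,320:395],None,fx=6,fy=6,interpolation=cv2.INTER_NEAREST)
o=np.zeros((600,800,3),np.uint8);o[:a.shape[0],:a.shape[1]]=a;o[265:265+b.shape[0],:b.shape[1]]=b[:335]
cv2.imwrite("pics/crop.png",o)
E
```

```text
top cam [ 0.5738142  -0.04899091  1.25930252]
table z 0.0009989801819614231
board top 898 779 [465.5  92.6 334.   11.8  89. ] [-2.00000e-02  4.66026e+02  9.07440e+01] 0.1656648456940459 -0.07434850498889659 0.25954071341049934
yellow 0.0 533 [ 547.4 -310.   109.5   56.2   81.7] [-3.60000e-02  5.49028e+02 -2.99350e+02]
yellow 0.018 143 [ 550.1 -302.4  110.5   58.8   81.7] [-8.80000e-02  5.64301e+02 -2.96392e+02]
yellow 0.06 100 [ 518.3 -297.7  108.3    5.4   81.9] [-1.44000e-01  5.19090e+02 -2.94779e+02]
handle 72 [ 541.3 -301.    12.    25.9   82.3] [ 0.54142069 -0.29918762  0.11840756]
plate top 306 [ 515.5 -297.7  108.7   26.5   83.1] [-1.44000e-01  5.13173e+02 -2.96526e+02] [ 0.51309333 -0.29633953  0.08145702]
red [0.48595793 0.24936559 0.14363679] [0.47431196 0.20004904 0.12049335] [0.50912888 0.26221423 0.15405809]
side cam [ 0.43169392 -0.65542167  0.72435214]
table z 0.0008187918855010517
board top 569 384 [462.9  90.6 341.4  12.   88.9] [-2.40000e-02  4.62462e+02  5.49830e+01] 0.16572090051267968 -0.08008822478320324 0.2612203648012369
yellow 0.0 488 [ 553.5 -295.   132.    63.8   78.9] [  -0.561  550.394 -309.143]
yellow 0.018 198 [ 549.4 -304.1  110.4   59.4   81.2] [-2.96000e-01  5.71161e+02 -3.04793e+02]
yellow 0.06 148 [ 519.7 -299.   109.4   12.    81.6] [-1.44000e-01  5.16212e+02 -3.02616e+02]
handle 146 [ 539.  -303.    12.7   27.6   83.3] [ 0.53831526 -0.30674618  0.11730876]
plate top 447 [ 513.5 -299.   111.3   24.6   80.8] [-1.32000e-01  5.10848e+02 -3.03336e+02] [ 0.51028102 -0.30575908  0.08163016]
red [0.48655597 0.24717543 0.14032103] [0.47503253 0.2314295  0.11861554] [0.5079696  0.26129617 0.15079196]
```

View pics/crop.png

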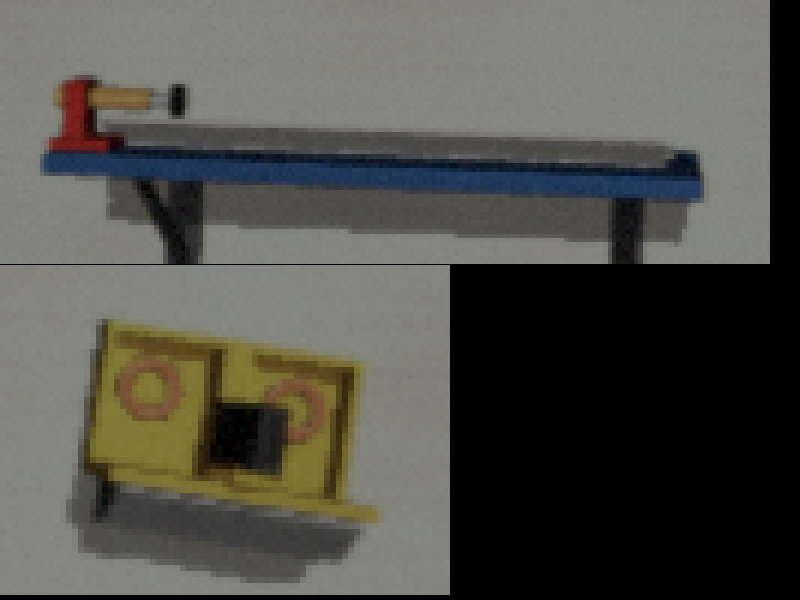

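The crop shows the board's top edge with the grey cleat along its front and the bracket at left, with the buffer tip at crop (188,98). The caddy is yawed about -8° with its handle at crop (247,437), and both washers are in their pockets. Next I'll estimate the crest height and buffer face, then move.

Run:
```python
from cell import *
from h import *
print("go",grasp_offset)
yb=-.0195;Rb=np.array([[np.cos(yb),-np.sin(yb),0],[np.sin(yb),np.cos(yb),0],[0,0,1]])
o=np.array([.4702,.0915,0])
for n in("top","side"):
    c=dict(np.load(f"/tmp/{n}.npz"));P=(cloud(c)-o)@Rb;H=hsv(c)
    m=(P[...,0]>.004)&(P[...,0]<.022)&(P[...,1]>-.14)&(P[...,1]<.08)&(P[...,2]>.10)&(P[...,2]<.155)
    q=P[m]*1000;print(n,len(q),np.percentile(q[:,2],[5,25,50,75,90,97]).round(1))
    for lo in range(4,22,3):
        t=q[(q[:,0]>=lo)&(q[:,0]<lo+3)]
        if len(t):print(lo,len(t),np.median(t[:,2]).round(1))
    m=(P[...,0]>.015)&(P[...,0]<.037)&(P[...,1]>.07)&(P[...,1]<.145)&(P[...,2]>.11)&(P[...,2]<.15)
    q=P[m]*1000;print("buffer",len(q),np.percentile(q[:,1],[2,10,50]).round(1),np.median(q,0).round(1))
```

```text
go 0.0188
top 463 [111.4 116.3 122.5 126.5 128.9 131. ]
4 98 113.2
7 99 117.6
10 106 123.6
13 111 127.8
16 49 127.3
buffer 121 [ 78.1  97.9 120.9] [ 25.1 120.9 131.9]
side 260 [114.4 118.7 123.4 127.1 128.5 129.4]
4 72 116.3
7 70 121.7
10 71 126.6
13 47 128.0
buffer 54 [105.6 106.5 109.8] [ 24.5 109.8 131.8]
```

step_arm([
  [-1,0.05,-0.04,-0.03,0.13],
  [-1,0.12,-0.07,-0.03,0.27],
  [-1,0.18,-0.08,-0.03,0.4],
  [-1,0.2,-0.08,-0.03,0.537],
  [-1,0.2,-0.08,-0.03,0.537],
])

```text
time: 0.72
tool_pos: [0.3571, -0.3326, 0.2564]
tool_rot: [-3.141, 0.0, -0.14]
contact_force: [-0.5, -0.2, -1.0]
opening: 0.092
grip_force: 0.0
```

step_arm([
  [-1,0.06,-0.02,0,0.003],
  [-1,0.12,-0.04,0.02,0.003],
  [-1,0.183,-0.056,0.04,0.003],
  [-1,0.183,-0.056,0.05,0.003],
  [-1,0.183,-0.056,0.05,0.003],
])

```text
time: 1.35
tool_pos: [0.5434, -0.3051, 0.2048]
tool_rot: [-3.14, 0.004, -0.145]
contact_force: [-0.3, -0.0, -0.0]
opening: 0.0917
grip_force: 0.0
```

```bash
cat >> h.py <<'E'
from scipy.spatial.transform import Rotation as Ro
def wrist(name=None):
    from cell import observe,read_camera
    s=observe();c=read_camera("wrist")
    p=cloud(c);T=c["T_tool_cam"];p=p@T[:3,:3].T+T[:3,3]  # tool coords
    w=p@Ro.from_euler("xyz",s["tool_rot"]).as_matrix().T+s["tool_pos"]
    if name: cv2.imwrite(name,c["img"][...,::-1])
    return s,c,p,w
E
python3 - <<'E'
from h import *
s,c,p,w=wrist("pics/w1.png")
H=hsv(c);print(s["tool_pos"],s["tool_rot"][2])
Z=w[...,2]
m=(H[...,2]<70)&(Z>.11)&(Z<.125)&(abs(p[...,0])<.06)&(abs(p[...,1])<.04);t=w[m];print("handle",len(t),rect(t),"tool",(np.median(p[m],0)*1000).round(1))
m=(H[...,0]>15)&(H[...,0]<35)&(H[...,1]>110)&(Z>.07)&(Z<.095);t=w[m];print("plate",len(t),rect(t))
E
```

```text
[ 0.54341001 -0.30510368  0.20476403] -0.1452234405829136
handle 463 [ 541.1 -302.    10.9   27.7   81.8] tool [-1.6 -2.2 88.4]
plate 1141 [ 533.6 -302.   109.2   41.8   80.4]
```

View pics/w1.png

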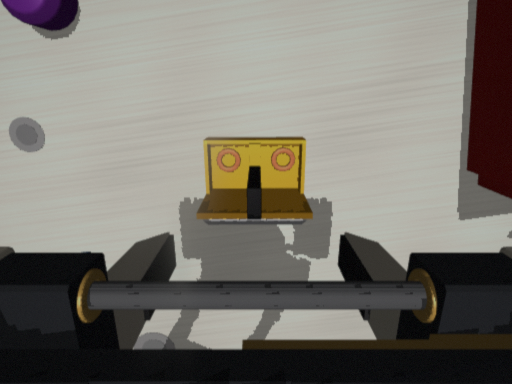

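The wrist view shows the handle centred between the fingers at (255,190), with both washers at (228,160) and (283,160). It agrees with the top view, so I'll descend and grip lightly, a little outward of the handle's centre.

step_arm([
  [-1,0.001,0,0.04,0],
  [-1,0.001,0,0.08,0],
  [-1,0.001,0,0.11,0],
  [-1,0.001,0,0.127,0],
  [-1,0.001,0,0.127,0],
  [0.6,0.001,0,0.127,0],
  [0.9,0.001,0,0.127,0],
  [1,0.001,0,0.127,0],
  [1,0.001,0,0.127,0],
  [1,0.001,0,0.127,0],
  [1,0.001,0,0.127,0],
  [1,0.001,0,0.127,0],
], grip_force=6)

```text
time: 2.9
tool_pos: [0.5456, -0.305, 0.0797]
tool_rot: [3.142, 0.0, -0.146]
contact_force: [0.2, -0.5, 0.0]
opening: 0.0265
grip_force: 0.0
```

step_arm([
  [1,0,0,0,0],
  [1,0,0,0,0],
  [1,0,0,0,0],
  [1,0,0,0,0],
])

```text
time: 3.4
tool_pos: [0.5456, -0.3049, 0.0797]
tool_rot: [-3.141, 0.0, -0.146]
contact_force: [0.9, 0.4, -0.8]
opening: 0.0118
grip_force: 6.0
```

step_arm([
  [1,0,0,-0.005,0],
  [1,0,0,-0.01,0],
  [1,0,0,-0.02,0],
  [1,0,0,-0.03,0],
  [1,0,0,-0.04,0],
  [1,0,0,-0.04,0],
])

```text
time: 4.15
tool_pos: [0.5461, -0.3055, 0.1211]
tool_rot: [3.14, -0.002, -0.146]
contact_force: [-0.1, 1.0, -3.2]
opening: 0.0121
grip_force: 6.0
```

```bash
cat >> h.py <<'E'
def tilt(P,c,around):
    # side plane of tilt from yellow points: fit plate-plane & report in tool frame
    H=hsv(c);m=(H[...,0]>12)&(H[...,0]<35)&(H[...,1]>110)&(np.linalg.norm(P-around,axis=-1)<.14)
    return P[m]
E
python3 - <<'E'
from h import *
from cell import *
s=observe();print(s["tool_pos"],s["contact_force"],s["opening"],s["grip_force"])
o=[]
for n in("side","wrist"):
    c=read_camera(n);np.savez(f"/tmp/{n}1.npz",**c);im=c["img"][...,::-1]
    if n=="side":im=cv2.resize(im[230:350,190:310],(384,384),interpolation=cv2.INTER_NEAREST)
    else: im=cv2.resize(im[100:340,120:390],(416,384))
    o.append(im)
cv2.imwrite("pics/lift.png",np.hstack(o))
E
```

```text
[ 0.54611983 -0.30545907  0.12108418] [-0.11086151  1.03822328 -3.24657094] 0.012116980994479507 5.999112948775291
```

View pics/lift.png

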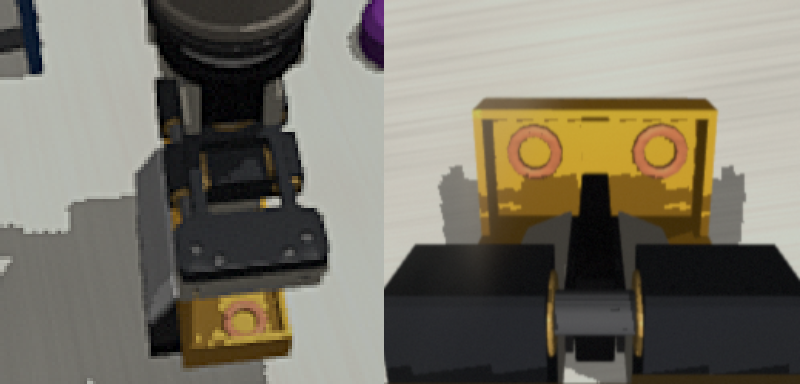

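The lift view shows the caddy held, with both washers at wrist-crop (535,152) and (660,152). I'll measure the tilt from the tray floor and front-wall top in the wrist depth.

```bash
cat >> h.py <<'E'
def lean(c):
    "caddy pose in tool axes (x out, y, z down): copper washers + yellow floor plane"
    p=cloud(c);T=c["T_tool_cam"];p=p@T[:3,:3].T+T[:3,3];H=hsv(c)
    h,s=H[...,0],H[...,1]
    y=(h>14)&(h<35)&(s>110)&(p[...,2]>0)&(p[...,2]<.13)&(abs(p[...,1])<.07)&(abs(p[...,0])<.09)
    q=p[y]
    f=q[(q[:,2]>np.percentile(q[:,2],30))&(q[:,0]<np.percentile(q[:,0],85))]
    for i in range(8):
        A=np.c_[f[:,:2],np.ones(len(f))];k=np.linalg.lstsq(A,f[:,2],rcond=None)[0]
        r=f[:,2]-A@k;g=abs(r)<max(.0015,1.5*np.std(r));f=f[g]
    r=q[q[:,0]>np.percentile(q[:,0],98)]
    return dict(lean=-np.arctan(k[0]),roll=np.arctan(k[1]),floor=k,n=len(f),wall_top=(q[q[:,2]<np.percentile(q[:,2],10)].mean(0)*1000).round(1),front=(r.mean(0)*1000).round(1))
E
python3 - <<'E'
from h import *
c=dict(np.load("/tmp/wrist1.npz"));print(lean(c))
p=cloud(c);T=c["T_tool_cam"];p=p@T[:3,:3].T+T[:3,3]
for r in range(155,250,6):
  for col in (205,225): print(r,col,(p[r,col]*1000).round(1),hsv(c)[r,col],end=" | ")
  print()
E
```

```text
{'lean': np.float64(0.0007713107203130727), 'roll': np.float64(-0.00048553317019326575), 'floor': array([-0.00077131, -0.00048553,  0.07713766]), 'n': 5286, 'wall_top': array([ 9. ,  0.1, 45.8]), 'front': array([34.8, 10.1, 65.5])}
155 205 [ 31.1 -46.4 122.9] [ 28  16 201] | 155 225 [ 31.1 -28.4 122.9] [ 25  16 203] | 
161 205 [ 34.7 -39.3  78.4] [ 21  55 148] | 161 225 [ 34.7 -24.1  78.1] [ 20  56 140] | 
167 205 [ 34.8 -36.   57. ] [ 18 110 121] | 167 225 [ 34.7 -22.1  57.2] [ 19 149 108] | 
173 205 [ 30.9 -35.9  55.6] [ 22 158 199] | 173 225 [ 31.  -22.   54.8] [ 23 179 198] | 
179 205 [ 20.9 -39.8  77. ] [ 22 163 199] | 179 225 [ 21.7 -24.1  74. ] [ 19 166 143] | 
185 205 [ 17.5 -39.2  72.2] [ 11 139 196] | 185 225 [ 17.6 -24.   71.8] [ 11 147 199] | 
191 205 [ 12.8 -39.4  72.1] [ 11 144 191] | 191 225 [ 11.3 -24.7  76.9] [ 22 189 198] | 
197 205 [  8.1 -39.6  71.7] [ 11 146 195] | 197 225 [  6.1 -24.9  77.8] [ 22 193 201] | 
203 205 [  3.1 -39.9  72. ] [ 11 149 190] | 203 225 [  2.8 -24.5  73. ] [ 11 156 157] | 
209 205 [ -4.  -41.1  77.8] [ 21 185 199] | 209 225 [ -2.4 -24.7  73.5] [ 11 160 150] | 
215 205 [ -8.5 -41.1  76.3] [ 21 189 198] | 215 225 [ -9.1 -25.4  77.8] [ 20 202 130] | 
221 205 [-13.8 -41.4  76.5] [ 19 189 131] | 221 225 [-14.2 -25.5  77.5] [ 19 206 130] | 
227 205 [-19.5 -41.9  77.8] [ 19 189 136] | 227 225 [-19.5 -25.6  77.6] [ 19 202 130] | 
233 205 [-24.  -41.8  76.1] [ 19 193 127] | 233 225 [-24.2 -25.7  76.4] [ 19 203 127] | 
239 205 [-25.3 -40.6  67.6] [ 19 180  71] | 239 225 [ 11.2 -16.6  -8.4] [18 39 65] | 
245 205 [-25.1 -38.9  56.9] [ 19 206  68] | 245 225 [ 11.1 -16.  -15. ] [21 28 63] |
```

step_arm([
  [1,0,0,0.012,0],
  [1,0,0,0.022,0],
  [1,0,0,0.022,0],
  [1,0,0,0.022,0],
], grip_force=4)

```text
time: 4.75
tool_pos: [0.5456, -0.3051, 0.0975]
tool_rot: [-3.142, 0.0, -0.146]
contact_force: [-0.2, -0.6, -2.8]
opening: 0.0121
grip_force: 4.0
```

Run:
```python
from h import *
s,c,p,w=wrist();print(s["opening"],s["contact_force"]);print(lean(c))
```

```text
0.012086838171895263 [-0.16880862 -0.55283806 -2.81262971]
{'lean': np.float64(0.004274514624680573), 'roll': np.float64(-0.0010152959802757493), 'floor': array([-0.00427454, -0.0010153 ,  0.0771662 ]), 'n': 5250, 'wall_top': array([ 8.6,  0.8, 45.5]), 'front': array([35.1, 15.9, 64.9])}
```

step_arm([
  [1,0,0,0,0],
  [1,0,0,0,0],
  [1,0,0,0,0],
], grip_force=3)

```text
time: 5.18
tool_pos: [0.5456, -0.3051, 0.0979]
tool_rot: [3.141, -0.0, -0.146]
contact_force: [-0.2, -0.7, -3.4]
opening: 0.0118
grip_force: 3.0
```

Run:
```python
from h import *
s,c,p,w=wrist();print(s["opening"],s["contact_force"]);print(lean(c))
```

```text
0.01178372483320596 [-0.18446878 -0.68695854 -3.37283415]
{'lean': np.float64(0.005076030621712694), 'roll': np.float64(-0.0005896050556190622), 'floor': array([-0.00507607, -0.00058961,  0.07717041]), 'n': 5254, 'wall_top': array([ 8.5, -0.2, 45.6]), 'front': array([35.1, 14.1, 65.3])}
```

The caddy holds level and doesn't pivot by itself. I'll tip it by pressing its foot gently against the board's top edge, where the strip is clear above the board. First I'll carry it there.

step_arm([
  [1,-0.002,-0.008,-0.02,0],
  [1,-0.006,-0.025,-0.045,0],
  [1,-0.011,-0.05,-0.07,0],
  [1,-0.016,-0.08,-0.095,-0.015],
  [1,-0.021,-0.11,-0.115,-0.03],
  [1,-0.026,-0.14,-0.13,-0.045],
  [1,-0.031,-0.17,-0.139,-0.06],
  [1,-0.036,-0.2,-0.139,-0.075],
  [1,-0.041,-0.23,-0.139,-0.09],
  [1,-0.047,-0.26,-0.139,-0.105],
  [1,-0.052,-0.29,-0.139,-0.115],
  [1,-0.057,-0.32,-0.139,-0.127],
  [1,-0.062,-0.345,-0.139,-0.127],
  [1,-0.065,-0.365,-0.139,-0.127],
  [1,-0.066,-0.375,-0.139,-0.127],
  [1,-0.0665,-0.379,-0.139,-0.127],
  [1,-0.0665,-0.379,-0.139,-0.127],
  [1,-0.0665,-0.379,-0.139,-0.127],
], grip_force=8)

```text
time: 7.48
tool_pos: [0.535, 0.079, 0.2367]
tool_rot: [3.141, 0.0, -0.02]
contact_force: [-0.4, -0.4, -2.3]
opening: 0.0119
grip_force: 8.0
```

Run:
```python
from h import *
s,c,p,w=wrist();print(s["tool_pos"],s["contact_force"]);print(lean(c))
# board top edge in wrist view
H=hsv(c);m=(H[...,0]>100)&(H[...,0]<125)&(H[...,1]>120)&(w[...,2]>.155)&(w[...,2]<.175);print(m.sum(), rect(w[m]) if m.sum()>5 else 0)
```

```text
[0.53502377 0.0789736  0.23672276] [-0.42017938 -0.36679243 -2.3420071 ]
{'lean': np.float64(0.009240398061525018), 'roll': np.float64(-0.0013332484222966907), 'floor': array([-0.00924066, -0.00133325,  0.07718012]), 'n': 5314, 'wall_top': array([ 8.6,  0.4, 45.7]), 'front': array([35.5, 12.9, 67. ])}
872 [469.8  92.3 336.    3.7  88.9]
```

step_arm([
  [1,-0.005,0,0,0],
  [1,-0.01,0,0,0],
  [1,-0.013,0,0,0],
  [1,-0.016,0,0,0],
  [1,-0.019,0,0,0],
  [1,-0.022,0,0,0],
  [1,-0.022,0,0,0],
], grip_force=5)

```text
time: 8.4
tool_pos: [0.5127, 0.08, 0.2367]
tool_rot: [3.142, 0.0, -0.019]
contact_force: [0.6, -0.3, -2.6]
opening: 0.0119
grip_force: 5.0
```

Run:
```python
from h import *
s,c,p,w=wrist();print(s["tool_pos"],s["contact_force"]);print(lean(c))
```

```text
[0.51274235 0.08002713 0.23673704] [ 0.59589465 -0.31920416 -2.59353492]
{'lean': np.float64(0.09018930061202647), 'roll': np.float64(-0.000642367687931198), 'floor': array([-0.09043464, -0.00064237,  0.07798737]), 'n': 5138, 'wall_top': array([ 6.5, -0. , 42.4]), 'front': array([43.3, 11.2, 70.5])}
```

step_arm([
  [1,-0.003,0,0,0],
  [1,-0.006,0,0,0],
  [1,-0.009,0,0,0],
  [1,-0.011,0,0,0],
  [1,-0.011,0,0,0],
  [1,-0.006,0,0,0],
  [1,0.01,0,0,0],
  [1,0.01,0,0,0],
])

```text
time: 9.45
tool_pos: [0.5236, 0.0797, 0.2363]
tool_rot: [3.141, 0.0, -0.019]
contact_force: [-1.4, -0.4, -2.2]
opening: 0.0117
grip_force: 5.0
```

Run:
```python
from h import *
s,c,p,w=wrist();print(s["tool_pos"],s["contact_force"]);print(lean(c))
```

```text
[0.52362136 0.07970138 0.23629   ] [-1.42017094 -0.43993236 -2.20023184]
{'lean': np.float64(0.21725863778350274), 'roll': np.float64(-0.0011250276975928034), 'floor': array([-0.22074273, -0.00112503,  0.08072534]), 'n': 4721, 'wall_top': array([-0. ,  0.1, 35.5]), 'front': array([55.5,  9.8, 68.4])}
```

step_arm([
  [1,0,0,0.012,0],
  [1,0,0,0.025,0],
  [1,0,0,0.038,0],
  [1,0,0,0.046,0],
  [1,-0.003,0,0.05,0],
  [1,-0.006,0,0.05,0],
  [1,-0.0095,0,0.05,0],
  [1,-0.0095,0,0.05,0],
  [1,-0.0095,0,0.05,0],
])

```text
time: 10.62
tool_pos: [0.5137, 0.08, 0.187]
tool_rot: [3.142, -0.001, -0.019]
contact_force: [-0.3, -1.1, -2.8]
opening: 0.0119
grip_force: 5.0
```

Run:
```python
from h import *
from cell import *
s,c,p,w=wrist();print(s["tool_pos"],s["contact_force"]);print(lean(c))
c=read_camera("side");cv2.imwrite("pics/s3.png",cv2.resize(c["img"][...,::-1][110:270,110:310],(800,600)[:1]+(640,))[:600])
```

```text
[0.51365015 0.08001696 0.18697938] [-0.2861534  -1.10257538 -2.8176608 ]
{'lean': np.float64(0.2166216785926945), 'roll': np.float64(-0.0012104561079904522), 'floor': array([-0.22007483, -0.00121046,  0.08073206]), 'n': 4735, 'wall_top': array([ 0.5, -0.3, 35.6]), 'front': array([55.2,  1.3, 67.6])}
```

View pics/s3.png

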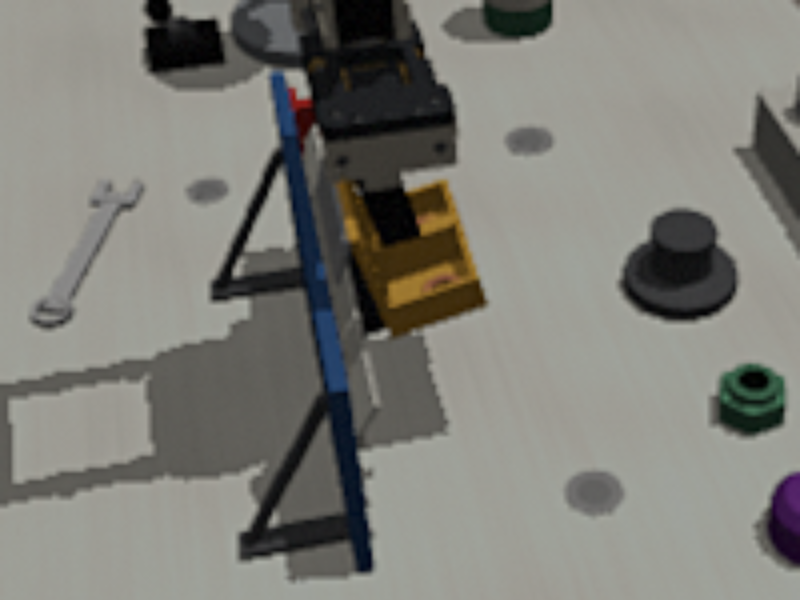

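The side crop shows the tipped caddy above the cleat at (400,270), clear of the board. I'll lower it into the groove.

step_arm([
  [1,0,0,0.008,0],
  [1,0,0,0.016,0],
  [1,0,0,0.022,0],
  [1,0,0,0.025,0],
  [1,0,0,0.027,0],
  [1,0,0,0.028,0],
  [1,0,0,0.028,0],
])

```text
time: 11.6
tool_pos: [0.5136, 0.08, 0.1588]
tool_rot: [3.142, -0.0, -0.019]
contact_force: [-0.8, -1.1, -2.2]
opening: 0.012
grip_force: 5.0
```

step_arm([
  [1,0,0,0.001,0],
  [1,0,0,0.002,0],
  [1,0,0,0.003,0],
  [1,0,0,0.003,0],
])

```text
time: 12.1
tool_pos: [0.5134, 0.08, 0.1556]
tool_rot: [3.142, 0.0, -0.019]
contact_force: [0.2, 1.1, -3.5]
opening: 0.0117
grip_force: 5.0
```

step_arm([
  [1,0,0,0.001,0],
  [1,0,0,0.002,0],
  [1,0,0,0.002,0],
])

```text
time: 12.48
tool_pos: [0.5133, 0.08, 0.1536]
tool_rot: [3.141, 0.0, -0.019]
contact_force: [-0.7, 0.0, -2.6]
opening: 0.012
grip_force: 5.0
```

step_arm([
  [1,0,0,0.001,0],
  [1,0,0,0.002,0],
  [1,0,0,0.002,0],
])

```text
time: 12.85
tool_pos: [0.5135, 0.08, 0.1516]
tool_rot: [3.142, 0.0, -0.019]
contact_force: [0.3, -1.3, -2.9]
opening: 0.012
grip_force: 5.0
```

step_arm([
  [1,0,0,0.001,0],
  [1,0,0,0.002,0],
  [1,0,0,0.002,0],
])

```text
time: 13.22
tool_pos: [0.5134, 0.08, 0.1496]
tool_rot: [3.141, 0.0, -0.019]
contact_force: [-0.5, 0.6, -2.6]
opening: 0.012
grip_force: 5.0
```

Run:
```python
from h import *
s,c,p,w=wrist();print(s["tool_pos"],s["contact_force"],s["torque"]);print(lean(c))
```

```text
[0.5134316  0.08000985 0.1495518 ] [-0.47953159  0.5624086  -2.62659742] [ 0.00803714  0.12672816 -0.00817813]
{'lean': np.float64(0.1776556482113214), 'roll': np.float64(-0.0010193654526469691), 'floor': array([-0.17954858, -0.00101937,  0.08010197]), 'n': 4763, 'wall_top': array([ 1.3, -0. , 37.9]), 'front': array([51.7, 11. , 70.4])}
```

step_arm([
  [1,0,0,0.001,0],
  [1,0,0,0.002,0],
  [1,0,0,0.002,0],
  [1,0,0,0.002,0],
])

```text
time: 13.78
tool_pos: [0.5135, 0.08, 0.1476]
tool_rot: [3.142, 0.0, -0.019]
contact_force: [-0.9, 0.1, -2.5]
opening: 0.0116
grip_force: 5.0
```

Run:
```python
from h import *
s,c,p,w=wrist();print(s["tool_pos"],s["contact_force"],s["torque"]);print(lean(c))
for i in range(4): s,c,p,w=wrist();print(s["contact_force"].round(1))
```

```text
[0.51346894 0.08001136 0.1476135 ] [-0.90894775  0.08351265 -2.46232612] [ 0.0412298   0.13522778 -0.00687611]
{'lean': np.float64(0.1617067913864142), 'roll': np.float64(-0.0012497757870805646), 'floor': array([-0.16313119, -0.00124978,  0.07989363]), 'n': 4869, 'wall_top': array([ 2.2, -0.1, 38.9]), 'front': array([50.2,  7.6, 69.9])}
[ 0.5 -0.2 -1.9]
[-0.8  0.1 -2.4]
[ 0.1  0.  -2.8]
[ 0.   0.7 -2.9]
```

step_arm([
  [1,0,0,0,0],
  [1,0,0,0.0005,0],
  [1,0,0,0.001,0],
  [1,0,0,0.0015,0],
  [1,0,0,0.002,0],
  [1,0,0,0.002,0],
], grip_force=12)

```text
time: 14.78
tool_pos: [0.5134, 0.08, 0.1456]
tool_rot: [3.142, 0.0, -0.019]
contact_force: [-1.8, -0.1, -0.7]
opening: 0.0117
grip_force: 12.0
```

Run:
```python
from h import *
f=[]
for i in range(5): s,c,p,w=wrist();f.append(s["contact_force"])
print(s["tool_pos"],np.mean(f,0));print(lean(c))
```

```text
[0.51343067 0.08001791 0.14563836] [-1.86131136 -0.12761581 -0.89658668]
{'lean': np.float64(0.15180701641546157), 'roll': np.float64(-0.0011639555652093138), 'floor': array([-0.15298402, -0.00116396,  0.07974132]), 'n': 4925, 'wall_top': array([ 2.9, -0.1, 39.6]), 'front': array([49. ,  8.5, 70.7])}
```

Touched down: the contact is about 2.5 N on the cleat with a lean of 0.15. Next I'll rotate to plumb about the strip end.

step_arm([
  [1,0,0,0,0],
  [1,0.001,0,0.001,0],
  [1,0.002,0,0.002,0],
  [1,0.003,0,0.003,0],
  [1,0.004,0,0.004,0],
  [1,0.005,0,0.005,0],
  [1,0.006,0,0.006,0],
  [1,0.006,0,0.006,0],
], grip_force=6)

```text
time: 16.02
tool_pos: [0.5198, 0.0799, 0.1397]
tool_rot: [3.141, -0.001, -0.019]
contact_force: [0.1, -0.4, -2.9]
opening: 0.0122
grip_force: 6.0
```

Run:
```python
from h import *
f=[]
for i in range(3): s,c,p,w=wrist();f.append(s["contact_force"])
print(s["tool_pos"],np.mean(f,0));print(lean(c))
```

```text
[0.51976158 0.07988129 0.13968906] [ 0.28888168 -0.09122549 -2.80174882]
{'lean': np.float64(0.0224758835005002), 'roll': np.float64(-0.0006955300151720722), 'floor': array([-0.02247967, -0.00069553,  0.07892287]), 'n': 5197, 'wall_top': array([ 6.3,  0.3, 46.4]), 'front': array([37. , 10.8, 70.8])}
```

step_arm([
  [1,0.001,0,0.001,0],
  [1,0.001,0,0.002,0],
  [1,0.001,0,0.003,0],
  [1,0.001,0,0.004,0],
  [1,0.001,0,0.004,0],
], grip_force=4)

```text
time: 16.8
tool_pos: [0.5213, 0.0798, 0.1366]
tool_rot: [3.141, -0.002, -0.019]
contact_force: [0.1, -0.7, 5.2]
opening: 0.0116
grip_force: 4.0
```

Run:
```python
from h import *
f=[]
for i in range(3): s,c,p,w=wrist();f.append(s["contact_force"])
print(s["tool_pos"],np.mean(f,0));print(lean(c))
```

```text
[0.52128168 0.07981841 0.13665185] [-0.40263435 -0.90483673  5.36915648]
{'lean': np.float64(-0.0012902899938162496), 'roll': np.float64(-0.0009834874548477486), 'floor': array([ 0.00129029, -0.00098349,  0.07702436]), 'n': 5300, 'wall_top': array([ 9.4,  0.1, 46. ]), 'front': array([34.5, 12.1, 64. ])}
```

step_arm([
  [1,0,0,-0.001,0],
  [1,0,0,-0.001,0],
  [1,0,-0.002,-0.001,0],
  [1,0,-0.005,-0.001,0],
  [1,0,-0.01,-0.001,0],
  [1,0,-0.015,-0.001,0],
  [1,0,-0.02,-0.001,0],
  [1,0,-0.02,-0.001,0],
], grip_force=6)

```text
time: 17.95
tool_pos: [0.5222, 0.0976, 0.1383]
tool_rot: [3.137, -0.004, -0.018]
contact_force: [0.7, -11.8, 9.4]
opening: 0.0313
grip_force: 6.3
```

Run:
```python
from h import *
f=[]
for i in range(3): s,c,p,w=wrist();f.append(s["contact_force"])
print(s["tool_pos"],np.mean(f,0),s["torque"]);print(lean(c))
```

```text
[0.52220674 0.09743025 0.13828605] [  0.82988375 -11.90527755  10.12962172] [-2.21461261 -0.14828874  0.05772264]
{'lean': np.float64(0.009339605659485304), 'roll': np.float64(-0.05804646237224637), 'floor': array([-0.00933988, -0.05811174,  0.07770409]), 'n': 5228, 'wall_top': array([-17.6,  -1.9,  29.4]), 'front': array([36.4, 54.8, 62.4])}
```

The caddy jammed: the handle stayed put while the fingers spread. I'll back off the sideways load and take off the downward push.

step_arm([
  [1,0,0.004,0,0],
  [1,0,0.008,0,0],
  [1,0,0.012,0,0],
  [1,0,0.015,-0.001,0],
  [1,0,0.015,-0.001,0],
])

```text
time: 18.73
tool_pos: [0.5205, 0.0851, 0.1375]
tool_rot: [-3.141, 0.0, -0.019]
contact_force: [2.2, -0.9, -0.4]
opening: 0.0121
grip_force: 6.0
```

Run:
```python
from h import *
f=[]
for i in range(3): s,c,p,w=wrist();f.append(s["contact_force"])
print(s["tool_pos"],s["opening"],s["grip_force"],np.mean(f,0),s["torque"]);print(lean(c))
cv2.imwrite("pics/j.png",c["img"][...,::-1])
from cell import read_camera
c=read_camera("side");np.savez("/tmp/s4.npz",**c)
```

```text
[0.52051254 0.08511612 0.1374701 ] 0.011981998712894872 6.000075861811638 [ 1.80306306 -0.67405952 -0.28329221] [-0.04642842 -0.35994755 -0.00714226]
{'lean': np.float64(0.020558178084239924), 'roll': np.float64(-0.0008622435625308156), 'floor': array([-0.02056107, -0.00086224,  0.07707376]), 'n': 5200, 'wall_top': array([ 8.2,  0.1, 45.4]), 'front': array([36.2,  9.9, 70.2])}
```

View pics/j.png

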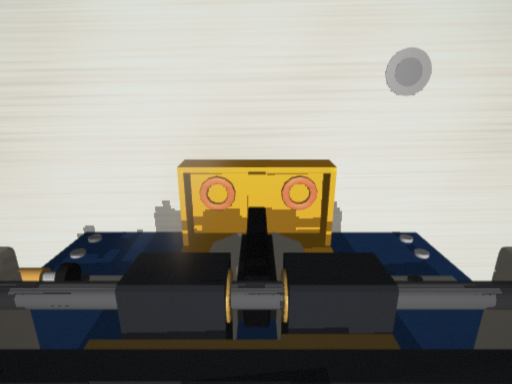

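The view shows both washers seated at (217,193) and (298,193), the handle pinched again and the buffer at (65,275). I'll relieve the load, firm up the grip and slide in small steps.

step_arm([
  [1,0.0005,0,-0.0003,0],
  [1,0.001,0,-0.0006,0],
  [1,0.001,0,-0.0006,0],
  [1,0.001,-0.001,-0.0006,0],
  [1,0.001,-0.002,-0.0006,0],
  [1,0.001,-0.004,-0.0006,0],
  [1,0.001,-0.006,-0.0006,0],
], grip_force=18)

```text
time: 19.8
tool_pos: [0.5213, 0.0909, 0.1382]
tool_rot: [3.141, 0.001, -0.019]
contact_force: [-3.4, -1.6, -0.6]
opening: 0.0119
grip_force: 18.0
```

Run:
```python
from h import *
f=[]
for i in range(3): s,c,p,w=wrist();f.append(s["contact_force"])
print(s["tool_pos"],s["opening"],s["grip_force"],np.mean(f,0),s["torque"]);print(lean(c))
```

```text
[0.52129098 0.09107088 0.13823328] 0.011808550621308178 17.999871969223022 [-3.84158006 -1.15860857 -0.6445156 ] [-0.09630449  0.89856399 -0.00495778]
{'lean': np.float64(0.017195453311294545), 'roll': np.float64(-0.0016696977771404806), 'floor': array([-0.01719715, -0.0016697 ,  0.07704516]), 'n': 5263, 'wall_top': array([ 8.1, -0.4, 45.3]), 'front': array([36. , 11.6, 70.7])}
```

step_arm([
  [1,-0.0005,-0.001,0,0],
  [1,-0.0005,-0.004,0,0],
  [1,-0.0005,-0.008,0,0],
  [1,-0.0005,-0.012,0,0],
  [1,-0.0005,-0.016,0,0],
  [1,-0.0005,-0.02,0,0],
  [1,-0.0005,-0.024,0,0],
  [1,-0.0005,-0.026,0,0],
])

```text
time: 20.95
tool_pos: [0.5217, 0.1172, 0.1383]
tool_rot: [3.142, -0.0, -0.019]
contact_force: [-2.4, -1.8, -1.5]
opening: 0.0119
grip_force: 18.0
```

```bash
cat > chk.py <<'E'
from h import *
f=[]
for i in range(3): s,c,p,w=wrist();f.append(s["contact_force"])
print(s["tool_pos"],s["opening"],s["grip_force"],np.mean(f,0),s["torque"]);print(lean(c))
E
python3 chk.py
```

```text
[0.52174238 0.11727487 0.13830195] 0.011900140495367166 17.99951523542404 [-2.33217434  0.04813626 -1.09679315] [ 0.06406437  0.71632759 -0.08612914]
{'lean': np.float64(0.01795033753519113), 'roll': np.float64(-0.001087685601663854), 'floor': array([-0.01795227, -0.00108769,  0.07706733]), 'n': 5243, 'wall_top': array([ 8.3,  0.3, 45.5]), 'front': array([36.1,  9.4, 70.1])}
```

step_arm([
  [1,-0.0003,-0.002,0,0],
  [1,-0.0004,-0.006,0,0],
  [1,-0.0004,-0.01,0,0],
  [1,-0.0004,-0.014,0,0],
  [1,-0.0004,-0.018,0,0],
  [1,-0.0004,-0.022,0,0],
  [1,-0.0004,-0.025,0,0],
  [1,-0.0004,-0.028,0,0],
  [1,-0.0004,-0.028,0,0],
])

```text
time: 22.22
tool_pos: [0.522, 0.145, 0.1383]
tool_rot: [3.141, -0.0, -0.019]
contact_force: [0.0, -1.3, -2.6]
opening: 0.0118
grip_force: 18.0
```

```bash
python3 chk.py
```

```text
[0.52194766 0.14479913 0.13831343] 0.0117026659137397 17.99973875284195 [-0.04121766 -0.57020366 -2.41141595] [-0.04995468 -0.05865689 -0.02876904]
{'lean': np.float64(0.019935189932285314), 'roll': np.float64(-0.0008628245007586147), 'floor': array([-0.01993783, -0.00086282,  0.07706404]), 'n': 5228, 'wall_top': array([ 8.4, -0.1, 45.6]), 'front': array([36.2, 14.8, 69.7])}
```

step_arm([
  [1,0,0,0.0005,0],
  [1,0,-0.002,0.0008,0],
  [1,0,-0.004,0.0008,0],
  [1,0,-0.006,0.0008,0],
  [1,0,-0.008,0.0008,0],
  [1,0,-0.01,0.0008,0],
  [1,0,-0.01,0.0008,0],
])

```text
time: 23.25
tool_pos: [0.522, 0.1545, 0.1375]
tool_rot: [3.141, 0.0, -0.019]
contact_force: [-0.6, -5.5, -0.5]
opening: 0.0122
grip_force: 18.0
```

```bash
python3 chk.py
```

```text
[0.52199975 0.15449688 0.13755652] 0.011514178180935237 18.001736104488373 [-0.84925804 -5.38726699  0.13967508] [-0.93627805  0.26412393  0.05568678]
{'lean': np.float64(0.01927524042747317), 'roll': np.float64(-0.0013388961909721019), 'floor': array([-0.01927763, -0.0013389 ,  0.07707881]), 'n': 5231, 'wall_top': array([ 8.4,  0.6, 45.5]), 'front': array([36.1, 17.1, 70.7])}
```

step_arm([
  [1,0,-0.001,0,0],
  [1,0,-0.002,0,0],
  [1,0,-0.003,0,0],
  [1,0,-0.003,0,0],
])

```text
time: 23.9
tool_pos: [0.5221, 0.1572, 0.1376]
tool_rot: [3.14, 0.0, -0.019]
contact_force: [-0.2, -6.4, 0.8]
opening: 0.0117
grip_force: 18.0
```

step_arm([
  [1,0,-0.0005,0,0],
  [1,0,-0.001,0,0],
  [1,0,-0.001,0,0],
])

```text
time: 24.28
tool_pos: [0.5221, 0.158, 0.1376]
tool_rot: [3.14, 0.0, -0.019]
contact_force: [-0.4, -7.5, -0.7]
opening: 0.0119
grip_force: 18.0
```

step_arm([
  [1,0,-0.0005,0,0],
  [1,0,-0.001,0,0],
  [1,0,-0.001,0,0],
])

```text
time: 24.65
tool_pos: [0.5221, 0.1584, 0.1376]
tool_rot: [3.139, 0.0, -0.019]
contact_force: [-1.0, -10.4, 0.4]
opening: 0.0121
grip_force: 18.0
```

step_arm([
  [1,0,0,0,0],
  [1,0,0,0,0],
  [1,0,0,0,0],
  [1,0,0,0,0],
])

```text
time: 25.15
tool_pos: [0.5222, 0.1584, 0.1376]
tool_rot: [3.139, 0.0, -0.019]
contact_force: [-0.5, -9.2, 1.5]
opening: 0.0116
grip_force: 18.0
```

```bash
python3 chk.py
```

```text
[0.52214427 0.15840328 0.13760857] 0.012302037929437548 18.003171980381012 [-0.74500503 -9.90519222  1.12808473] [-1.6611722   0.31781081  0.05816626]
{'lean': np.float64(0.018760530068897614), 'roll': np.float64(-0.0015459167154012348), 'floor': array([-0.01876273, -0.00154592,  0.07706666]), 'n': 5233, 'wall_top': array([ 8.3,  0.5, 45.4]), 'front': array([36.1, 19.7, 70.3])}
```

step_arm([
  [1,0,0.002,0,0],
  [1,0,0.004,0,0],
  [1,0,0.006,0,0],
  [1,0,0.008,0,0],
  [1,0,0.009,0,0],
  [1,0,0.009,0,0],
  [1,0,0.009,0,0],
])

```text
time: 26.18
tool_pos: [0.5219, 0.151, 0.1375]
tool_rot: [-3.142, 0.0, -0.019]
contact_force: [-1.9, -1.2, -0.8]
opening: 0.0118
grip_force: 18.0
```

```bash
python3 chk.py
```

```text
[0.52189505 0.15092717 0.13750406] 0.011908033953153789 17.9997056722641 [-1.06790475 -1.04835734 -1.04525744] [-0.1069509   0.28437083  0.01769046]
{'lean': np.float64(0.0192519855031343), 'roll': np.float64(-0.0008430782585579976), 'floor': array([-0.01925436, -0.00084308,  0.07706704]), 'n': 5226, 'wall_top': array([ 8.1, -0. , 45.4]), 'front': array([36.1,  9.1, 69.8])}
```

step_arm([
  [1,0,0.001,0,0],
  [1,0,0.002,0.0003,0],
  [1,0,0.003,0.0006,0],
  [1,0,0.003,0.0006,0],
  [1,0,0.003,0.0006,0],
], grip_force=4)

```text
time: 26.95
tool_pos: [0.5222, 0.1479, 0.1371]
tool_rot: [-3.141, -0.001, -0.019]
contact_force: [0.2, 0.3, -0.3]
opening: 0.0121
grip_force: 4.0
```

```bash
python3 chk.py
```

```text
[0.52220506 0.14790743 0.13703155] 0.011938380274687315 4.000289887189865 [ 0.6569566   0.15204074 -0.64800507] [ 0.18997056 -0.05659016 -0.05041027]
{'lean': np.float64(0.009650525573229228), 'roll': np.float64(-0.00030717623260457117), 'floor': array([-0.00965083, -0.00030718,  0.07707172]), 'n': 5223, 'wall_top': array([ 9. , -0.1, 45.9]), 'front': array([35.3,  8.2, 68.4])}
```

step_arm([
  [0.7,0,0,0,0],
  [0.65,0,0,0,0],
  [0.55,0,0,0,0],
  [0.45,0,0,0,0],
  [0.4,0,0,0,0],
  [0.4,0,0,0,0],
  [0.4,0,0,0,0],
])

```text
time: 27.98
tool_pos: [0.5219, 0.1479, 0.1369]
tool_rot: [3.142, -0.0, -0.019]
contact_force: [-0.3, -0.2, -0.1]
opening: 0.0277
grip_force: 0.0
```

```bash
python3 chk.py
```

```text
[0.52191146 0.14786718 0.13689475] 0.02766306957786828 0.0 [-0.03359315  0.14303149 -0.06883129] [ 0.04908395 -0.01217726  0.04977213]
{'lean': np.float64(0.0052662681401542556), 'roll': np.float64(0.0002912941888907043), 'floor': array([-0.00526632,  0.00029129,  0.07720997]), 'n': 5286, 'wall_top': array([-10. ,  -0. ,  31.7]), 'front': array([35.4,  5.4, 65.9])}
```

step_arm([
  [0.4,0,0,-0.005,0],
  [0.4,0,0,-0.015,0],
  [0.4,0,0,-0.035,0],
  [0.4,0,0,-0.06,0],
  [0.4,0,0,-0.09,0],
  [0.4,0.03,0,-0.12,0],
  [0.4,0.06,0,-0.15,0],
  [0.4,0.06,0,-0.15,0],
  [0.4,0.06,0,-0.15,0],
])

```text
time: 29.25
tool_pos: [0.5809, 0.1467, 0.2862]
tool_rot: [3.141, 0.002, -0.019]
contact_force: [-0.8, 0.3, -0.0]
opening: 0.0275
grip_force: 0.0
```

Run:
```python
from h import *
from cell import *
s,c,p,w=wrist("pics/end.png");H=hsv(c);print(s["tool_pos"],s["contact_force"])
q=(w-[.4708,.0915,0])@Ro.from_euler("z",-.0195).as_matrix()*1000
m=(H[...,0]>14)&(H[...,0]<35)&(H[...,1]>110)&(q[...,2]>60)&(q[...,2]<160)&(q[...,1]<112)
t=q[m];print("yellow y ext",np.percentile(t[:,1],[.5,99.5]),"x",np.percentile(t[:,0],[.5,99.5]),"z",np.percentile(t[:,2],[1,99]))
m=(H[...,2]<60)&(abs(q[...,0]-26)<9)&(abs(q[...,2]-127)<14)&(q[...,1]>90)&(q[...,1]<140);t=q[m];print("buffer",len(t),np.percentile(t[:,1],[2,98]) if len(t) else 0)
```

```text
[0.58092435 0.14672272 0.28618282] [-0.80494173  0.33703278 -0.01675955]
yellow y ext [  2.9948999  111.46990665] x [16.36923546 85.77683375] z [ 60.0441028  142.20828964]
buffer 3 [125.39890466 127.57001833]
```

View pics/end.png

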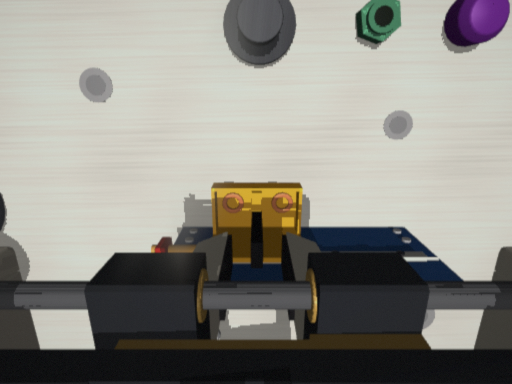

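The end view shows the caddy hung and plumb, with both washers in it at (233,202) and (282,202). The fingers are clear, and the caddy's +y edge is at board y ≈ 112 mm. The buffer's free face was at about 105–108 mm, so the caddy still rests against it.

```bash
python3 -c "
from cell import *
print(hand_in())"
```

```text
the job is handed in; nothing more can be done
None
```

I handed the job in at about 29 s of the 72 s (no verdict came back): by my measurements the caddy hangs plumb on the cleat, resting on the buffer with about 1.5 N after being held at its stop, with both washers in it and the robot clear; one early slide jammed at about 12 N sideways and was backed off.

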